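Slide the pepper mill back into its place in the row

TASK

The tall wooden pepper mill has been left out in the middle of the worktop. With the fingertips, push it low on its wide foot so that it slides, standing upright all the way, back to its place: right up against the low tiled wall, in the middle of the gap between the glass jar and the steel canister. Touch only the foot, do not take the mill between the fingers or lift it, and leave everything else where it stands.

Things in the scene. Friction and masses are not known exactly. Their poses are not given: they have to be found in the camera images.
- mill: the pepper mill, turned dark wood, 246 mm tall, about 0.44 kg, standing loose on the worktop (0.35 to 0.5 kg; friction coefficient to the worktop about 0.5 to 0.7). Its round foot is 64 mm in diameter from the worktop to 36 mm up, then narrows to 48 mm diameter at 60 mm up. Pushed higher than about 40 mm it may rock or tip. Origin at the centre of its underside, z up along its axis; its yaw means nothing
- mill_column: the mill above the foot, one rigid piece with it, from 60 mm to 246 mm above the worktop: 48 mm diameter at 60 mm up, a waist of 36 to 38 mm at 90 to 120 mm, then 46 mm, a head of 52 mm diameter at 200 mm and a small steel knob on top. Not to be touched. Its frame is the same as the mill's (origin at the centre of the mill's underside)
- mill_foot (a point): point on the mill's axis 25 mm above its underside, in the middle of the foot
- low_wall: fixed low tiled wall with a marble cap along the left side of the worktop, 1100 mm long (x), 130 mm thick (y), 90 mm high; it always lies square to the robot. Origin at the centre of its underside at worktop height; its upright face towards the worktop lies 65 mm from the origin on the -y side
- mill_place (a point): the mill's place on the worktop: the middle of the gap between jar and canister, 33 mm in front of the low wall's face (a mill standing there has 1 mm of air to the wall). Its x runs along the wall, its +y points square into the wall
- jar: empty glass jar with a red twist cap, 72 mm in diameter, 78 mm tall, standing loose by the low wall, its axis about 105 mm to one side of the mill's place; origin at the centre of its underside
- canister: round steel canister with a flat lid and a small black knob, 73 mm in diameter, 80 mm tall over the knob, standing loose by the low wall, its axis about 105 mm to the other side of the mill's place (jar and canister may change sides); origin at the centre of its underside
- board: thick ironwood chopping board lying on the worktop to the right, fixed, 360 mm (x) by 240 mm (y) by 45 mm; origin at the centre of its underside
- pot_lid: round aluminium pot lid 170 mm in diameter, 42 mm high over its black knob, lying loose on the board; origin at the centre of its underside
- garlic_press: steel garlic press lying loose on the board, 160 mm long along its x, about 40 mm wide, 30 mm high; origin on its underside near its middle
- plate: blue melamine plate 220 mm in diameter, 22 mm high, lying loose on the worktop towards its far end; origin at the centre of its underside
There are look-alikes about, which are no part of the job. Several things have the shape of the mill; the one meant has the colours described above.

How it is judged:
By the outcome, as a careful person would: the job done as asked, in the order asked, and still so for the second after the job is handed in, with the robot touching nothing.
It also fails if it takes over 72 s, if anything falls off the work surface, if the arm or the gripper's body presses on something with over 40 N, if the wrist force passes 120 N, or if a joint passes its speed limit or range.

ROBOT

A 6-joint arm with a two-finger parallel gripper is mounted at the origin on the work surface. World frame = base frame: x ahead of the robot, y to its left, z up, the work surface at z = 0. Lengths are in m, angles in rad, forces in N, time in s.
With the tool pointing down it reaches from about 0.35 to 0.975 m from the base axis. Payload 7.1 kg.
Tool frame: the origin (TCP) lies midway between the tips of the shut fingers; the grasp point (between the pads) lies 19 mm behind it; z points along the fingers, x is the direction in which the jaws open and shut, and the axes are right-handed (so a half turn about z gives the same grasp; the last joint's range is limited). The gripper opens to 88 mm and grips with 3 to 60 N. Pads are 20 mm wide; open, the fingers measure 115 mm over their backs; the gripper's body (75 mm by 178 mm) begins 61 mm behind the grasp point.
Start: joints at [-1.157, 0.423, 1.63, -0, 1.089, -0.019], TCP at [0.262, -0.567, 0.223] pointing down, gripper open.
Joint ranges: [-3, 3], [-0.9, 2.11], [0.09, 2.58], [-1.31, 4.45], [0.11, 2.69], [-2.54, 2.54]. Speed limits (rad/s): [2.39, 2.39, 3.01, 3.14, 3.14, 3.14].

INTERFACE

Orientations are given as a unit quaternion [w, x, y, z].
In Python, from station import move_pose, movel, movej, command_gripper, wait, inverse_kinematics, read_camera, camera_info, MotionError, job_done, get_time, get_joint_pos, get_qvel, get_effort, get_tcp_pos, get_ee_rot, get_ft_force, get_ft_torque, get_grip_width gives the robot as it stands. Calls block until the motion is done:
- move_pose(position, orientation): joint-space move of the TCP to a pose.
- movel(position, frame=None, v=0.15, until_force=None): straight line of the TCP; frame=None keeps the orientation; v is the mean speed in m/s. With until_force (N) it stops when the force on the tool has changed by that much, and returns True; else False.
- movej(angles): joint-space move.
- command_gripper(opening): opening from 0.0 (shut) to 1.0 (fully open); the grip force is fixed at half the most; returns when the fingers have stopped.
- wait(seconds).
- inverse_kinematics(position, orientation): joint angles nearest the present ones, or None.
- read_camera(name): name is "scene" or "top"; returns the picture (400x640x3 uint8, red, green, blue); there is no depth.
- camera_info(name): a dict with "intrinsics" (3x3 intrinsics, pixels), "dist" ([k1, k2, p1, p2, k3] as OpenCV has them; the pictures are not rectified), "T" (4x4, takes a point from camera to world coordinates). Camera axes: x right, y up, looking along -z (the intrinsics and any distortion apply to the point x, -y, -z); pixel columns grow to the right and rows downward; lengths in m; the calibration is good to about 2 mm. A picture is of the moment at which its call begins. camera_info takes no time and is no camera call.
A pose or a line that the arm cannot do raises MotionError and nothing moves.
- job_done(): hands the job in, once; it reports no verdict.
Readings, each from a call of its own:
- get_time(): time.
- get_joint_pos(): joint angles.
- get_qvel(): joint speeds.
- get_effort(): joint torques, N m.
- get_tcp_pos(): TCP position.
- get_ee_rot(): TCP orientation.
- get_ft_force(): force on the tool from outside, world axes, zero at the start.
- get_ft_torque(): the same for the moment, N m.
- get_grip_width(): opening from 0.0 (shut) to 1.0 (fully open).
Only numpy, scipy, OpenCV 4.12 (cv2) and the standard library are available. Lean on these libraries where they do the work, as an engineer would, in place of code of your own. Each camera call takes 0.05 s, during which the arm holds its last target.

## Working session

There is one attempt and no reset: what is moved stays moved. The work goes in short steps, each a Python script; the robot and the scene stay as the last script left them, time stands still between calls to the robot, and variables do not carry over. Pictures are saved under pics/ and viewed, and the job is handed in when it is done.

```bash
mkdir -p pics; ls
python3 - <<'E'
from station import *
import cv2
for n in("scene","top"):
    im=read_camera(n); cv2.imwrite(f"pics/{n}0.png",im[:,:,::-1])
    i=camera_info(n); print(n,i["intrinsics"],i["dist"],i["T"])
print(get_time())
E
```

```text
pics
scene [[442.11877141   0.         315.01322608]
 [  0.         442.11877141 195.71854789]
 [  0.           0.           1.        ]] [-0.09329311  0.          0.          0.          0.        ] [[ 0.24253959 -0.80872944  0.53584629  1.30096078]
 [ 0.9699955   0.21173779 -0.11948152 -0.29263578]
 [-0.01683069  0.54874749  0.83581872  1.2053862 ]
 [ 0.          0.          0.          1.        ]]
top [[365.8258576    0.         317.97580368]
 [  0.         365.8258576  195.11677246]
 [  0.           0.           1.        ]] [0.0262605 0.        0.        0.        0.       ] [[-0.0052052   0.98574237 -0.16818111  0.42246189]
 [-0.99985184 -0.00237088  0.01704918 -0.11324518]
 [ 0.01640736  0.16824493  0.98560867  1.0780874 ]
 [ 0.          0.          0.          1.        ]]
0.1
```

View pics/scene0.png

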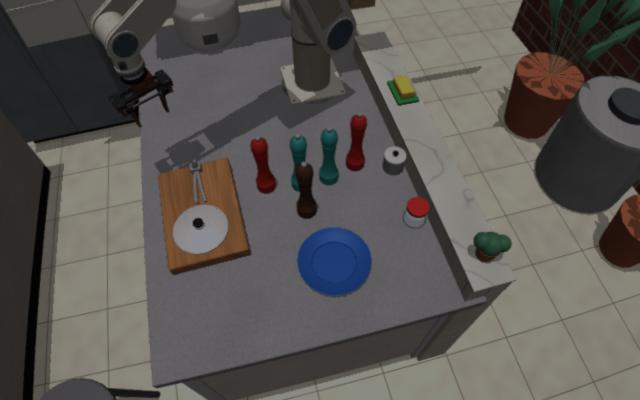

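View pics/top0.png

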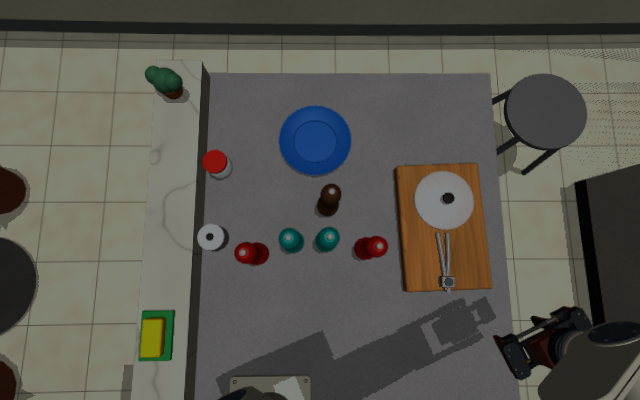

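The dark mill is at scene (306,205) and top (328,203). The jar (red cap) is at top (216,163) and the canister at top (210,237). The two red and two teal mills are look-alikes. I'll enlarge to measure.

Run:
```python
import cv2
s=cv2.imread("pics/scene0.png");t=cv2.imread("pics/top0.png")
def crop(im,x,y,w,h,k,n):
    c=cv2.resize(im[y:y+h,x:x+w],None,fx=k,fy=k,interpolation=cv2.INTER_CUBIC)
    c=cv2.convertScaleAbs(c,alpha=1.7)
    for i in range(0,w,10):
        cv2.putText(c,str(x+i),(i*k,8),0,.3,(0,255,255)); cv2.line(c,(i*k,10),(i*k,14),(0,255,255))
    for j in range(0,h,10):
        cv2.putText(c,str(y+j),(0,j*k+4),0,.3,(0,255,255))
    cv2.imwrite("pics/"+n,c)
crop(t,190,140,160,120,5,"c_top.png")
crop(s,280,105,160,120,5,"c_scene.png")
```

```text
(no output)
```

View pics/c_top.png

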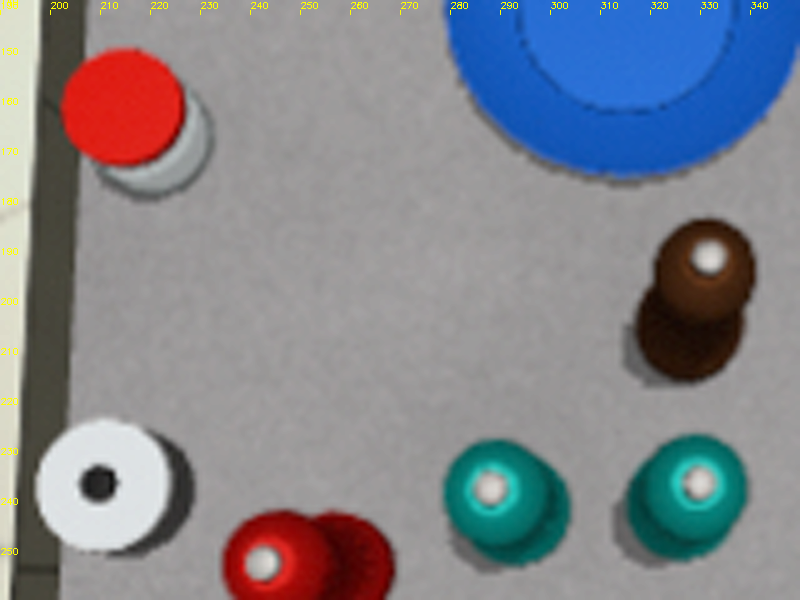

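View pics/c_scene.png

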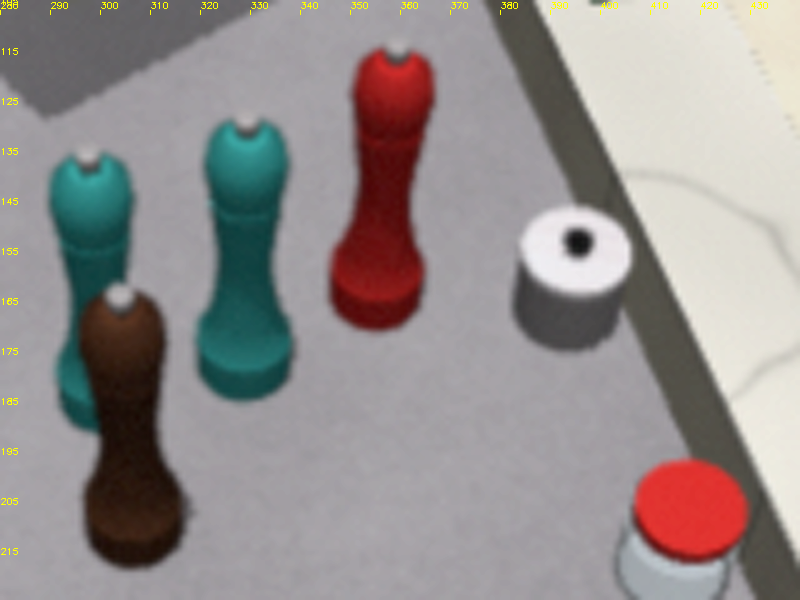

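```bash
cat > h.py <<'E'
import numpy as np, cv2
from station import *
def ray(n,px):
    i=camera_info(n);K=np.array(i["intrinsics"]);d=np.array(i["dist"]);T=np.array(i["T"])
    u=cv2.undistortPoints(np.array([[px]],float),K,d)[0,0]
    return T[:3,3],T[:3,:3]@np.array([u[0],-u[1],-1.])
def onz(n,px,z):
    o,r=ray(n,px);return o+r*(z-o[2])/r[2]
def tri(pt,ps):
    A=[];b=[]
    for n,p in(("top",pt),("scene",ps)):
        o,r=ray(n,p);r=r/np.linalg.norm(r);P=np.eye(3)-np.outer(r,r);A.append(P);b.append(P@o)
    return np.linalg.solve(A[0]+A[1],b[0]+b[1])
def proj(n,P):
    i=camera_info(n);K=np.array(i["intrinsics"]);d=np.array(i["dist"]);T=np.array(i["T"])
    q=(np.atleast_2d(P)-T[:3,3])@T[:3,:3]; q=q*[1,-1,-1]
    return cv2.projectPoints(q,np.zeros(3),np.zeros(3),K,d)[0][:,0]
def circ(x,y,z,r):
    a=np.linspace(0,2*np.pi,60);return np.c_[x+r*np.cos(a),y+r*np.sin(a),0*a+z]
E
python3 - <<'E'
from h import *
np.set_printoptions(precision=4,suppress=True)
for nm,a,b,z in(("mill",(332,191.4),(304,164.2),.244),("can",(209.6,236.6),(395.6,153.4),.080),("jar",(214.6,161.4),(418.4,206.6),.078)):
    print(nm,tri(a,b),onz("top",a,z),onz("scene",b,z))
for p in((207,140),(202,260)):print(onz("top",p,0))
for p in((198.4,140),(192.4,260)):print(onz("top",p,.09))
# other look-alikes knobs
for nm,a,b in(("t1",(288.2,237.6),(329.4,129.6)),("t2",(329.8,236.6),(297.6,136.6)),("r1",(242.6,252.6),(359.4,114.5))): print(nm,tri(a,b))
E
```

```text
mill [ 0.5742 -0.1596  0.2405] [ 0.5735 -0.1602  0.244 ] [ 0.577  -0.1593  0.244 ]
can [0.4805 0.1646 0.0722] [0.48   0.1623 0.08  ] [0.4862 0.1616 0.08  ]
jar [0.6914 0.161  0.0717] [0.6895 0.1583 0.078 ] [0.6948 0.1595 0.078 ]
[0.7774 0.2051 0.    ]
[0.4178 0.2029 0.    ]
[0.7477 0.2022 0.09  ]
[0.4184 0.2015 0.09  ]
t1 [ 0.4678 -0.0587  0.2376]
t2 [ 0.4697 -0.1538  0.2371]
r1 [0.4346 0.0432 0.2397]
```

```bash
cat >> h.py <<'E'
from scipy.spatial.transform import Rotation as R
def quat(th,ph,s=1):
    th,ph=np.radians([th,ph])
    z=np.array([-np.sin(ph)*np.sin(th),np.cos(ph)*np.sin(th),-np.cos(th)])
    x=s*np.array([np.cos(ph),np.sin(ph),0]);y=np.cross(z,x)
    q=R.from_matrix(np.c_[x,y,z]).as_quat();return np.r_[q[3],q[:3]]
E
python3 - <<'E'
from h import *
np.set_printoptions(precision=3,suppress=True)
print(get_ee_rot())
for s in(1,-1):
  for th,ph in((0,0),(30,0),(30,20),(40,20)):
    for p in((.57,-.25,.2),(.57,-.23,.015),(.58,0,.015),(.588,.135,.015)):
        q=inverse_kinematics(p,quat(th,ph,s)); print(s,th,ph,p,None if q is None else np.array(q))
# fit L from azimuth of wrist centre
p=np.array((.57,-.23,.015));q=inverse_kinematics(p,quat(40,20)) or inverse_kinematics(p,quat(40,20,-1))
E
```

```text
[-0.     0.842 -0.539 -0.001]
1 0 0 (0.57, -0.25, 0.2) [-0.432  0.445  1.653 -0.     1.043 -0.432]
1 0 0 (0.57, -0.23, 0.015) [-0.403  0.695  1.745 -0.     0.702 -0.403]
1 0 0 (0.58, 0, 0.015) [-0.021  0.662  1.825 -0.     0.654 -0.021]
1 0 0 (0.588, 0.135, 0.015) [ 0.206  0.684  1.771 -0.     0.686  0.206]
1 30 0 (0.57, -0.25, 0.2) [-0.635  0.599  1.494  0.421  1.394 -0.783]
1 30 0 (0.57, -0.23, 0.015) [-0.611  0.831  1.566  0.474  1.113 -0.903]
1 30 0 (0.58, 0, 0.015) [-0.281  0.751  1.777  0.665  0.892 -0.779]
1 30 0 (0.588, 0.135, 0.015) [-0.054  0.741  1.804  0.776  0.793 -0.665]
1 30 20 (0.57, -0.25, 0.2) [-0.582  0.654  1.394  0.303  1.53  -1.011]
1 30 20 (0.57, -0.23, 0.015) [-0.559  0.872  1.464  0.33   1.25  -1.084]
1 30 20 (0.58, 0, 0.015) [-0.244  0.794  1.66   0.496  1.056 -0.922]
1 30 20 (0.588, 0.135, 0.015) [-0.035  0.786  1.681  0.593  0.977 -0.797]
1 40 20 (0.57, -0.25, 0.2) [-0.616  0.737  1.312  0.377  1.687 -1.037]
1 40 20 (0.57, -0.23, 0.015) [-0.594  0.953  1.365  0.391  1.432 -1.121]
1 40 20 (0.58, 0, 0.015) [-0.299  0.866  1.594  0.579  1.213 -1.004]
1 40 20 
[... 537 characters left out ...]
 1.53   2.131]
-1 30 20 (0.57, -0.23, 0.015) [-0.559  0.872  1.464  0.33   1.25   2.058]
-1 30 20 (0.58, 0, 0.015) [-0.244  0.794  1.66   0.496  1.056  2.22 ]
-1 30 20 (0.588, 0.135, 0.015) [-0.035  0.786  1.681  0.593  0.977  2.344]
-1 40 20 (0.57, -0.25, 0.2) [-0.616  0.737  1.312  0.377  1.687  2.105]
-1 40 20 (0.57, -0.23, 0.015) [-0.594  0.953  1.365  0.391  1.432  2.021]
-1 40 20 (0.58, 0, 0.015) [-0.299  0.866  1.594  0.579  1.213  2.138]
-1 40 20 (0.588, 0.135, 0.015) [-0.097  0.851  1.634  0.701  1.118  2.23 ]Traceback (most recent call last):
  File "<stdin>", line 9, in <module>
ValueError: The truth value of an array with more than one element is ambiguous. Use a.any() or a.all()
```

Run:
```python
from h import *
MX,MY=.5745,-.160
obj={"mill":[(MX,MY,z,r) for z,r in((0,.032),(.036,.032),(.2,.026))],
"can":[(.482,.163,0,.0365),(.482,.163,.07,.0365)],"jar":[(.692,.160,0,.036),(.692,.160,.078,.036)]}
for n,(x,y,w,h) in(("top",(190,140,160,120)),("scene",(280,105,160,130))):
    im=cv2.imread(f"pics/{n}0.png")[y:y+h,x:x+w];k=5
    c=cv2.convertScaleAbs(cv2.resize(im,None,fx=k,fy=k,interpolation=cv2.INTER_CUBIC),alpha=1.7)
    for L in obj.values():
        for o in L:
            u=((proj(n,circ(*o))-[x,y]+.5)*k).astype(np.int32);cv2.polylines(c,[u],True,(0,255,255))
    for z in(0,.09):
        u=((proj(n,[[.3+.1*i,.203,z] for i in range(7)])-[x,y]+.5)*k).astype(np.int32);cv2.polylines(c,[u],False,(0,255,0))
    cv2.imwrite(f"pics/o_{n}.png",c[:600])
```

```text
(no output)
```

View pics/o_top.png

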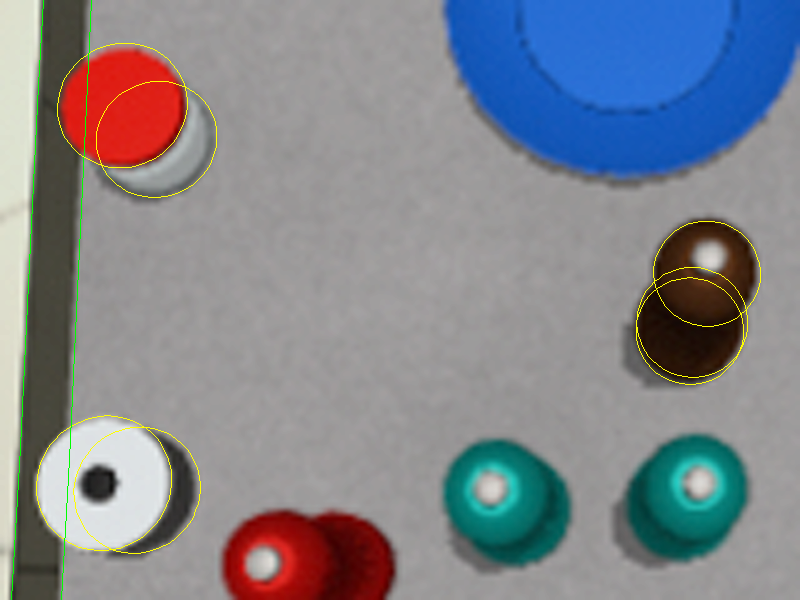

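View pics/o_scene.png

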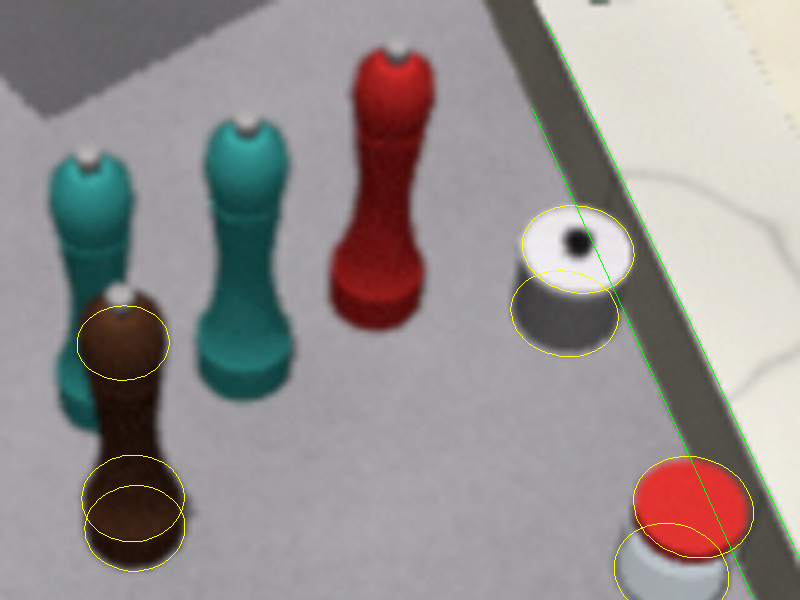

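Fits agree with both pictures to about 2–3 mm: mill (0.5745,-0.160), place about (0.5875, 0.170), wall face y about 0.203. I'll tilt the hand 30° back and yaw it 15°, which keeps the gripper body clear of the column and the teal mills. The fingertips stay slightly apart so they cradle the foot.

Run:
```python
from h import *
Q=quat(30,15)
print("r2",tri((377,247),(259.5,141)))
command_gripper(0.36)
p=get_tcp_pos(); movel([p[0],p[1],.40],v=.25)
move_pose([.583,-.245,.36],Q)
print(get_tcp_pos(),get_grip_width(),get_time())
movel([.583,-.240,.09],v=.15)
for n in("scene","top"): cv2.imwrite(f"pics/{n}1.png",read_camera(n)[:,:,::-1])
print(get_ft_force(),get_time())
```

```text
r2 [ 0.44614902 -0.26320481  0.22426042]
[ 0.58258647 -0.24585956  0.36015383] 0.35916517636164536 3.6
[ 0.28197646 -0.19518951 -0.24537942] 5.65
```

View pics/scene1.png

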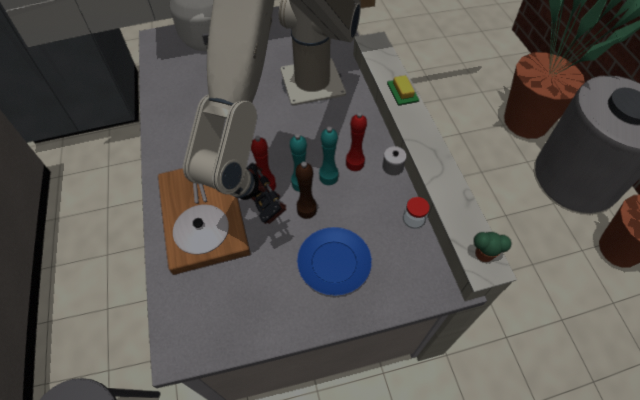

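View pics/top1.png

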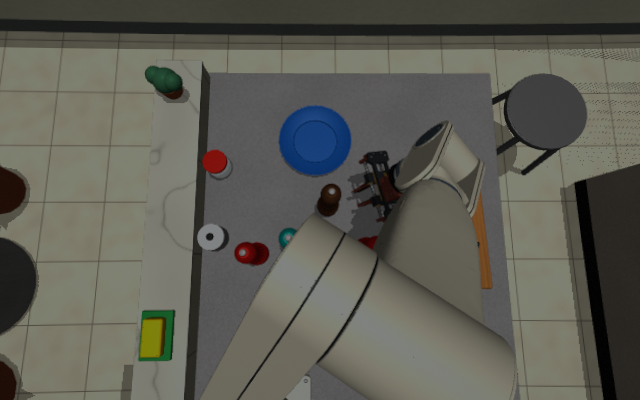

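The hand is behind the mill on the +x side, at scene (265,190), clear of the red and teal mills. Next I descend and push the first leg, watching the force.

Run:
```python
from h import *
print(movel([.5835,-.236,.016],v=.08,until_force=8),get_tcp_pos())
im=lambda k:[cv2.imwrite(f"pics/{n}{k}.png",read_camera(n)[:,:,::-1]) for n in("scene","top")]
h=movel([.5845,-.17,.016],v=.05,until_force=12)
print(h,get_tcp_pos(),get_ft_force(),get_time()); im(2)
s=cv2.imread("pics/scene2.png")[100:240,220:360];cv2.imwrite("pics/s2c.png",cv2.convertScaleAbs(cv2.resize(s,None,fx=4,fy=4,interpolation=2),alpha=1.7))
```

```text
False [ 0.58389667 -0.23623735  0.01650004]
False [ 0.58446705 -0.17007236  0.01597358] [ 0.13987212 -0.64857376 -0.64533198] 8.1917
```

View pics/s2c.png

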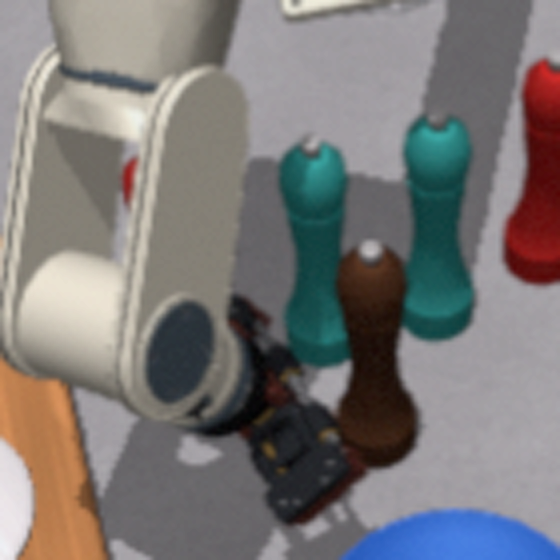

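Run:
```python
from h import *
t=cv2.imread("pics/top2.png")[150:260,270:400];cv2.imwrite("pics/t2c.png",cv2.convertScaleAbs(cv2.resize(t,None,fx=5,fy=5,interpolation=2),alpha=1.7))
print(onz("scene",(312.7,162.5),.2405))
```

```text
[ 0.57480282 -0.13436226  0.2405    ]
```

View pics/t2c.png

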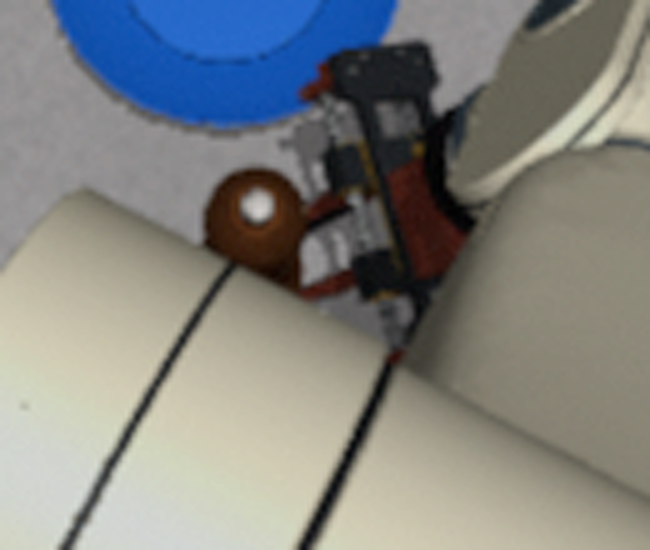

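Run:
```python
from h import *
for p in((315,175.2),(314.5,174.5)):print(onz("top",p,.022),onz("top",p,.0))
for p in((335,294),(334,228.5),(297.5,262)):print(onz("scene",p,.02))
# teal t1,t2 foot; canister detail
```

```text
[ 0.66241208 -0.12302721  0.022     ] [ 0.66741063 -0.12323098  0.        ]
[ 0.66453321 -0.12155702  0.022     ] [ 6.69575947e-01 -1.21730170e-01 -2.22044605e-16]
[ 0.87561011 -0.14897043  0.02      ]
[ 0.67206913 -0.09608944  0.02      ]
[ 0.75327872 -0.22913427  0.02      ]
```

The mill is upright at (0.5748,-0.134), nested as predicted. The plate edge (x≥0.66) is clear of the fingers. I push on to about 40 mm short of the wall.

Run:
```python
from h import *
h=movel([.5950,.092,.016],v=.06,until_force=12)
print(h,get_tcp_pos(),get_ft_force(),get_time())
for n in("scene","top"): cv2.imwrite(f"pics/{n}3.png",read_camera(n)[:,:,::-1])
s=cv2.imread("pics/scene3.png")[90:240,300:460];cv2.imwrite("pics/s3c.png",cv2.convertScaleAbs(cv2.resize(s,None,fx=4,fy=4,interpolation=2),alpha=1.7))
s=cv2.imread("pics/top3.png")[130:260,190:350];cv2.imwrite("pics/t3c.png",cv2.convertScaleAbs(cv2.resize(s,None,fx=4,fy=4,interpolation=2),alpha=1.7))
```

```text
False [0.59500716 0.09193375 0.01599548] [-1.05285722 -2.39817912 -0.28178962] 12.8083
```

View pics/s3c.png

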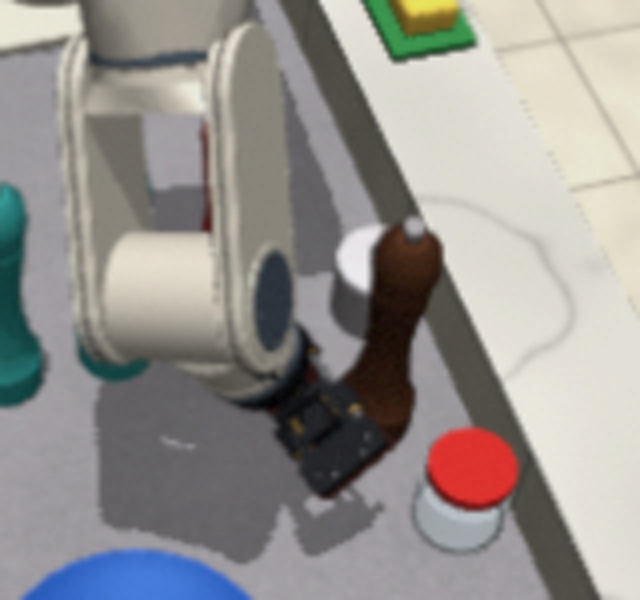

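View pics/t3c.png

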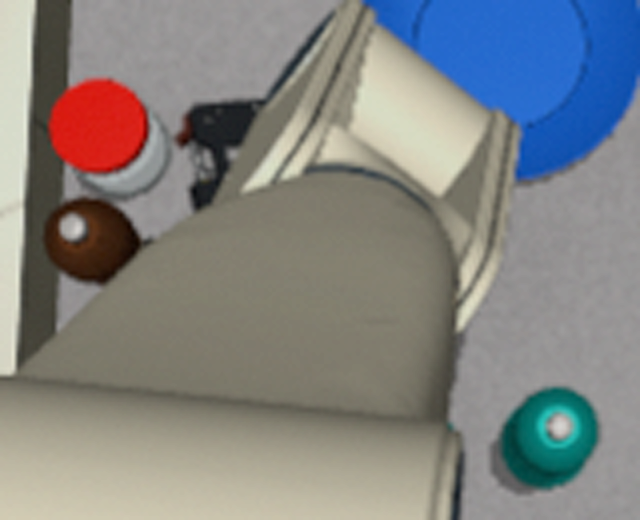

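Run:
```python
from h import *
print(tri((208,187),(403.3,147.2)),onz("scene",(403.3,147.2),.2405),onz("top",(208,187),.2405))
for y in(.1276,):
  x=.5853
  for n,(X,Y) in(("scene",(300,90)),("top",(190,130))):
    im=cv2.imread(f"pics/{n}3.png");c=cv2.convertScaleAbs(cv2.resize(im[Y:Y+150,X:X+160],None,fx=5,fy=5,interpolation=2),alpha=1.7)
    for z,r in((0,.032),(.036,.032),(.105,.0185),(.2,.026)):
        cv2.polylines(c,[((proj(n,circ(x,y,z,r))-[X,Y]+.5)*5).astype(np.int32)],True,(0,255,255))
    cv2.imwrite(f"pics/o3_{n}.png",c[:600])
```

```text
[0.58533395 0.12684929 0.23860037] [0.58677249 0.12554937 0.2405    ] [0.58505684 0.12676205 0.2405    ]
```

View pics/o3_scene.png

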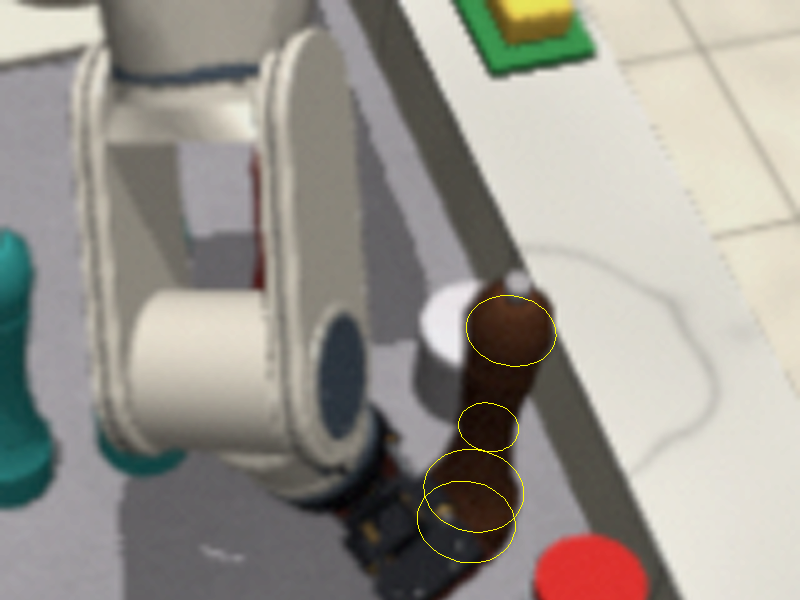

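Upright and on track at (0.5855, 0.127). Final slow push until the wall is felt.

Run:
```python
from h import *
print(movel([.5957,.127,.016],v=.04,until_force=10),get_tcp_pos(),get_ft_force())
for i in range(14):
    y=.127+.001*(i+1)
    movel([.5960,y,.016],v=.01); f=get_ft_force(); print(round(y,4),np.round(get_tcp_pos(),4),np.round(f,2))
    if f[1]<-7: break
print(get_time())
for n in("scene","top"): cv2.imwrite(f"pics/{n}4.png",read_camera(n)[:,:,::-1])
s=cv2.imread("pics/scene4.png")[90:240,300:460];cv2.imwrite("pics/s4c.png",cv2.convertScaleAbs(cv2.resize(s,None,fx=4,fy=4,interpolation=2),alpha=1.7))
```

```text
False [0.59559471 0.12714374 0.01604789] [-0.62879337  0.11010358 -0.21636366]
0.128 [0.5959 0.1279 0.016 ] [-0.6  -0.84  0.92]
0.129 [0.596  0.1289 0.016 ] [-0.51 -1.74  0.1 ]
0.13 [0.5961 0.13   0.016 ] [-0.94 -2.32 -0.82]
0.131 [0.5961 0.1311 0.016 ] [-0.37 -1.64 -0.51]
0.132 [0.596  0.1321 0.016 ] [ 0.49 -2.45 -0.23]
0.133 [0.596  0.1331 0.016 ] [ 1.48 -1.81  0.21]
0.134 [0.596  0.1341 0.016 ] [ 0.26 -2.18 -1.16]
0.135 [0.596  0.1351 0.016 ] [-0.09 -1.84 -0.97]
0.136 [0.596  0.1361 0.016 ] [ 0.55 -1.79 -0.41]
0.137 [0.596  0.1371 0.016 ] [-0.81 -2.19 -0.04]
0.138 [0.596 0.138 0.016] [-0.26 -1.49  0.71]
0.139 [0.5961 0.1385 0.0159] [-1.14 -6.22  0.91]
0.14 [0.5962 0.1388 0.0159] [-0.78 -9.35  1.6 ]
17.1917
```

View pics/s4c.png

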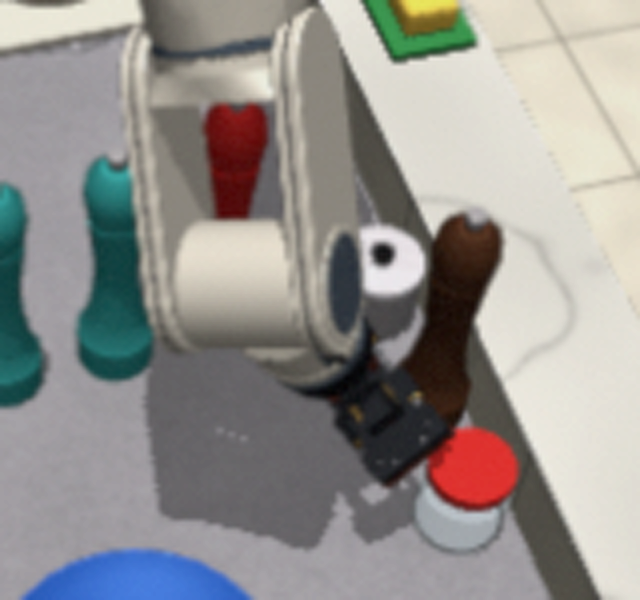

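Wall contact is clear: the force rises from 2 to 9 N at TCP y≈0.1385. I back off and check.

Run:
```python
from h import *
p=np.array(get_tcp_pos()); n=np.array([.2588,-.9659,0])
movel(p+.012*n,v=.03); movel(p+.09*n,v=.12); movel(p+.09*n+[0,0,.34],v=.2)
move_pose([.40,-.50,.42],quat(0,0))
print(get_time(),get_ft_force())
for n in("scene","top"): cv2.imwrite(f"pics/{n}5.png",read_camera(n)[:,:,::-1])
x,y=.5865,.1725
for n,(X,Y) in(("scene",(300,100)),("top",(180,140))):
    im=cv2.imread(f"pics/{n}5.png");c=cv2.convertScaleAbs(cv2.resize(im[Y:Y+120,X:X+160],None,fx=5,fy=5,interpolation=2),alpha=1.7)
    for z,r in((0,.032),(.036,.032),(.2,.026)):
        cv2.polylines(c,[((proj(n,circ(x,y,z,r))-[X,Y]+.5)*5).astype(np.int32)],True,(0,255,255))
    cv2.imwrite(f"pics/o5_{n}.png",c[:600])
```

```text
22.65 [ 0.68867346 -0.46598538 -0.019287  ]
```

View pics/o5_scene.png

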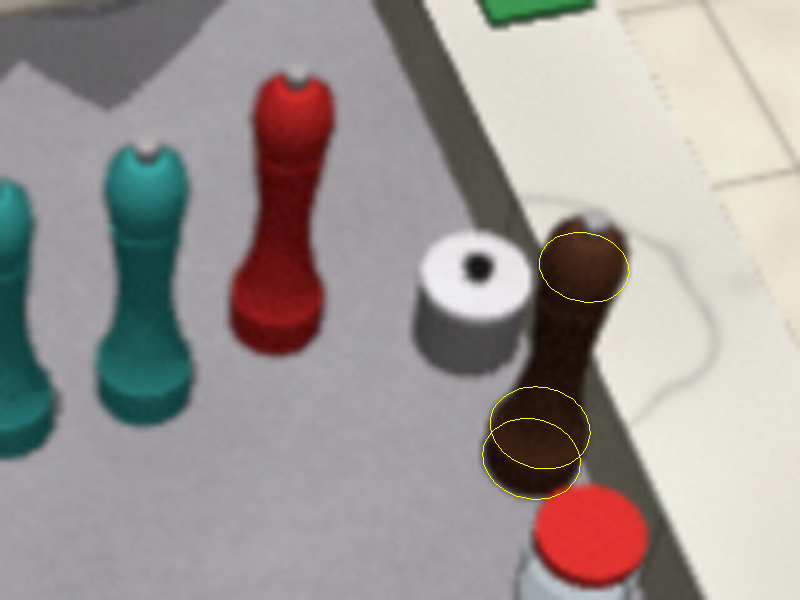

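View pics/o5_top.png

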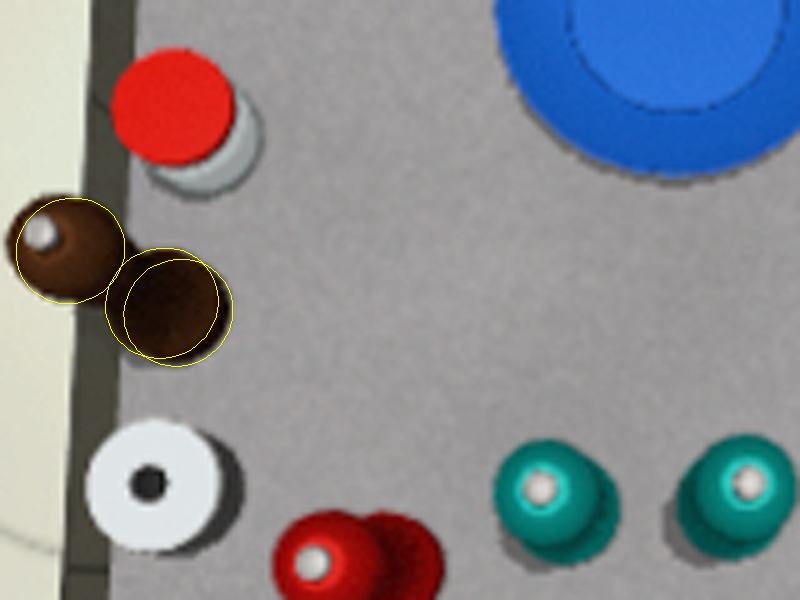

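View pics/scene5.png

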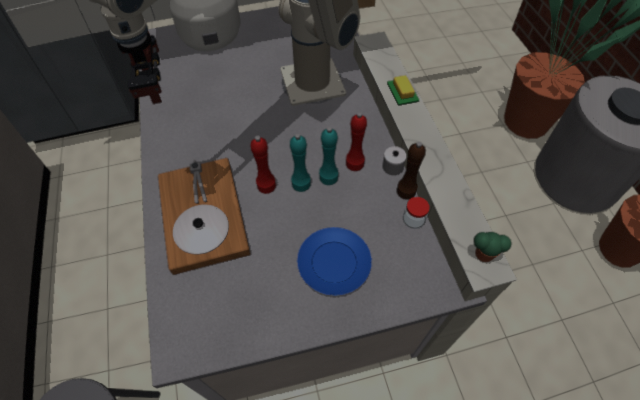

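Run:
```python
from h import *
a,b=(188,186.5),(418.8,144.6)
print(tri(a,b),onz("top",a,.2405),onz("scene",b,.2405))
d=[cv2.absdiff(cv2.imread(f"pics/top{i}.png")[140:260,:] if 0 else cv2.imread(f"pics/top{i}.png"),0*cv2.imread("pics/top0.png")) for i in(0,5)]
for nm,(X,Y,W,H) in dict(jar=(195,145,45,26),can=(190,222,45,30),plate=(275,100,80,80),t1r1=(230,225,75,45),lid=(412,165,66,66)).items():
    print(nm,cv2.absdiff(d[0],d[1])[Y:Y+H,X:X+W].mean(), cv2.phaseCorrelate(*[np.float32(cv2.cvtColor(q[Y:Y+H,X:X+W],7)) for q in d]))
```

```text
[0.58678921 0.17321801 0.23774417] [0.58630872 0.17257454 0.2405    ] [0.58885566 0.17158156 0.2405    ]
jar 1.0564102564102564 ((0.48930314678704434, 0.5329294796482209), 0.9943832036399056)
can 1.1249382716049383 ((0.49188394855869433, -0.011964196230868751), 0.9984820244047377)
plate 1.02953125 ((0.0006721569412349027, 0.006878987874642917), 0.9457795594632625)
t1r1 1.0288395061728395 ((0.5304353221996081, 0.4931622150679331), 0.9740693028767904)
lid 1.2375267829813283 ((0.0017459423720680434, 0.03179917818071942), 1.000664450964074)
```

```bash
python3 -c "
from station import *
job_done();print(get_time())"
```

```text
the job is handed in; nothing more can be done
the job is handed in; nothing more can be done
```

The pepper mill is back in its place against the low wall and the job is handed in, with the arm clear of everything. The last clock reading before handing in was 22.65 s.

I pushed it low on the foot, about 20 mm up. The fingertips were slightly apart and the hand was tilted back so the gripper stayed off the column. The mill slid about 330 mm and stood upright in every picture. The last stretch was slow, and the push stopped when the wall raised the force from 2 to 9 N.

**Final position:** the last pictures put the mill at about (0.587, 0.173), touching the wall or within a millimetre or so of it. The middle of the gap comes out at x of about 0.585 to 0.587, so the mill is centred to about 2 mm.

**Other things:** the jar, canister, plate, pot lid, and the look-alikes I compared in the top camera showed only image noise before and after.

**Disagreements:** the two cameras differed by about 2 to 5 mm in x. The wall contact put the wall's face at y of about 0.2055, while the pictures gave about 0.203. A shift check also gave about half a pixel for the jar, canister and look-alike crops. I took that as an artefact of the crop sizes, since the pixel differences there were only noise.

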